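Punch-mark the tested valve body

TASK

Punch the acceptance mark into the bare valve body, the one with nothing mounted on its flat top: pick up the spring marker by its sleeve, stand it upright on the middle of that face and press the sleeve straight down until the spring trips with a snap. Then let the sleeve come back up and leave the marker standing there, released. Do not let the marker go off anywhere else, and leave the bush driver where it is.

Things in the scene. Friction and masses are not known exactly. Their poses are not given: they have to be found in the camera images.
- sleeve_mid (a point): Spring marker, steel, 100 mm tall, 0.4 kg, standing: round foot 50 mm wide, 10 thick; on it a collar 28 wide, 6 high, then a thin pin with a smooth sliding sleeve, 30 mm wide, 60 long, flat top, two dark grooves at its lower end. Point: sleeve's middle, on the axis, 30 mm below its top, 70 above the foot's underside (sleeve up); z up. Grasp the sleeve from above; lifted by it, it stays up.
- marker_hammer (a joint): The marker's inner hammer, m: 0 at rest, 0.006 tripped (beyond 0.005 it has gone off). Pressed down, the sleeve resists with 2 N at first, rising to about 11.5 N; 9 to 10 mm down the spring trips with a snap and the force drops to about 7 N. 12 mm of press is ample; the end stop is at 14.5 mm. Press by the gripped sleeve (grip 40 N or so) or push on its top. Let up, sleeve and hammer spring back.
- face (a point): Middle of the bare valve body's top: aluminium block 96 x 96 x 60 mm high, fixed, a brass port on two opposite sides; on its flat top only a smooth round spot 60 mm wide with a small dot in the middle. Point: that dot, 60 mm above the bench; z up, x, y along its sides. Two like blocks stand beside it in any order, one with a round motor (128 mm high in all), one with a hexagonal plug (92 mm).
- driver_mid (a point): Bush driver, a bystander: solid steel drift standing near the marker, 80 mm tall, 38 mm wide at the base, waisted to 26 mm, head 34 mm, no thin wide foot. Point: on its axis, half-way up.
There are look-alikes about, which are no part of the job. What is shaped like the part that bears sleeve_mid but brown is not meant.

How it is judged (in metres and radians):
On the way:
1. the marker, standing upright on the middle of the bare valve body, is pressed until its spring trips (hammer beyond 5 mm) (value of joint marker_hammer above 0.005 m and horizontal distance between sleeve_mid and face below 0.015 m and angle between sleeve_mid's own z axis and vertical below 0.17 rad and z of sleeve_mid in the frame of face between 0.052 and 0.067 m), for 0.05 s.
At the end, for the whole second after the job is handed in: The marker stands upright (within 6 degrees) on the bare valve body's face, its axis within 15 mm of the face's middle, its sleeve and hammer back up (sleeve within 4 mm, hammer within 1 mm) (horizontal distance between sleeve_mid and face below 0.015 m and angle between sleeve_mid's own z axis and vertical below 0.1 rad and value of joint marker_hammer below 0.001 m and z of sleeve_mid in the frame of face between 0.066 and 0.074 m); the robot touches nothing.
It fails at once if the marker's spring trips while it is not over the middle of the bare valve body (more than 25 mm off) (value of joint marker_hammer above 0.005 m and horizontal distance between sleeve_mid and face above 0.025 m).
It fails at once if the bush driver is shifted by more than 30 mm (distance of driver_mid from where it was at the start of the episode above 0.03 m).
It also fails if it takes over 38 s, if anything falls off the work surface, if the arm or the gripper's body presses on something with over 40 N, if the wrist force passes 120 N, or if a joint passes its speed limit or range.

ROBOT

A 6-joint arm with a two-finger parallel gripper is mounted at the origin on the work surface. World frame = base frame: x ahead of the robot, y to its left, z up, the work surface at z = 0. Lengths are in mm, angles in rad, forces in N, time in s.
With the tool pointing down it reaches from about 325 to 850 mm from the base axis. Payload 15.5 kg.
Tool frame: the origin (TCP) lies at the centre of the arm's flange, where the gripper is bolted on; the fingertips stand 191 mm ahead of it and the grasp point (between the pads) lies 172 mm ahead of it (tcp_to_grasp is the distance from the TCP to the grasp point, in mm); z points along the fingers, y is the line along which they close (so a half turn about z gives the same grasp; the last joint's range is limited). The gripper opens to 91 mm and grips with 3 to 60 N. Pads are 32 mm wide; open, the fingers measure 118 mm over their backs; the gripper's body (76 mm by 178 mm) begins 60 mm behind the grasp point.
Start: joints at [1.232, 0.494, 1.345, -0, 1.302, -0.096], TCP at [150.865, 606.521, 404.715] pointing down, gripper open.
Joint ranges: [-2.91, 2.91], [-0.82, 2.16], [0.22, 2.67], [-1.22, 4.37], [0.12, 2.79], [-3.08, 3.08]. Speed limits (rad/s): [1.89, 1.89, 2.57, 3.01, 3.01, 3.01].

INTERFACE

Orientations are given as a rotation vector (axis times angle).
In Python, from rig import * gives the robot as it stands.
- The arm moves only by the tool drive_tool, never from a script. Its argument "increments" is a list that holds one entry, the list of rows, each a list of 6 numbers: the shift along the tool's x, y, z normalised to -1 to 1, where 1 is 0.12 m, then the turn, a rotation vector about the tool's x, y, z normalised to -1 to 1, where 1 is 360 degrees. A call has 1 to 20 rows; each row shifts and turns the commanded pose from where the row before left it, along the tool's axes as they then stand; what a row does not reach is not made up. A row lasts 1/12 s, in which the tool goes at most 41.7 mm and 7.16 degrees, less where a joint would pass 70% of its speed; a pose out of reach is approached as far as the arm can. A call with a number of a shift or a turn outside -1 to 1 is refused whole. A call with a gripper value outside its range is refused whole. "claw" is the closure, from -1 (fully open) to 1 (shut), so that 0 is half open, set as the call begins (left out, the last holds). The fingers move at their own pace and stop on an object; "grip_force" is the grip in N (left out, the last holds). Time passes only in rows, so rows that do not move let the fingers close. It gives the time, the measured TCP pose, the force, the opening and the grip force at its end, in the units of the state.
- get_state(): the state, without advancing time (a new reading comes with each control period).
- read_camera(name): name is "scene" or "side" or "wrist"; returns a dict with "image" (480x640x3 uint8, red, green, blue), "fx", "fy", "cx", "cy" (pixels), "distortion" ([k1, k2, p1, p2, k3] as OpenCV has them; the pictures are not rectified), "origin" and "attitude" of the camera in the world. Camera axes: x right, y down, z forward; pixel columns grow to the right and rows downward; lengths in mm; the calibration is good to about 2 mm. A picture is of the moment at which its call begins. There is no depth.
- close_job(): hands the job in; it is judged then, once.
The state is a dict: "t": time; "q": joint angles; "joint_velocities": joint speeds; "joint_efforts": joint torques, N m; "tool_pos": TCP position; "orientation": TCP orientation; "wrist_force": force on the tool from outside, world axes, zero at the start; "moment": the same for the moment, N m; "gripper_width": finger opening in mm; "grip_force": force on a finger pad.
Only numpy, scipy, OpenCV 4.12 (cv2) and the standard library are available. Lean on these libraries where they do the work, as an engineer would, in place of code of your own. Each camera call takes 0.05 s, during which the arm holds its last target. There are 200 camera calls.

## Working session

There is one attempt and no reset: what is moved stays moved. The work goes in short steps, Python scripts to look and compute and a tool call to move; the robot and the scene stay as the last step left them, time stands still between calls to the robot, and variables do not carry over. Pictures are saved under pics/ and viewed, at most 10 in all, crops included, and the job is handed in when it is done.

Besides the shell and the picture viewer there is one more tool, called after "Emit:" by a JSON object that holds its "api" and its "payload", one argument or row to a line. drive_tool: Moves the arm, as the interface text tells. Scaled input: -1 to 1 covers 0.12 m each way for a shift and 360 degrees each way for a turn. Its arguments: {"type":"object","properties":{"increments":{"type":"array","items":{"type":"array","items":{"type":"array","items":{"type":"number"}}}},"claw":{"type":"number"},"grip_force":{"type":"number"}},"required":["increments"]}

```bash
mkdir -p pics
cat > h.py <<'E'
from rig import *
import numpy as np, cv2
from scipy.spatial.transform import Rotation as R
def att(c):
    a=np.array(c["attitude"],float)
    return a if a.shape==(3,3) else R.from_rotvec(a).as_matrix()
def ray(c,u,v):
    K=np.array([[c["fx"],0,c["cx"]],[0,c["fy"],c["cy"]],[0,0,1]])
    p=cv2.undistortPoints(np.array([[[u,v]]],float),K,np.array(c["distortion"],float))[0,0]
    return np.array(c["origin"],float),att(c)@np.array([p[0],p[1],1])
def onz(c,u,v,z):
    o,d=ray(c,u,v); return o+d*(z-o[2])/d[2]
def snap(n,f):
    c=read_camera(n); cv2.imwrite(f,c["image"][:,:,::-1]); 
    import pickle; pickle.dump(c,open(f+".pkl","wb")); return c
def load(f):
    import pickle; return pickle.load(open(f+".pkl","rb"))
E
python3 - <<'E'
from h import *
for n in("scene","side","wrist"):
    c=snap(n,f"pics/{n}0.png"); print(n,c["origin"],c["attitude"],c["fx"])
print(get_state())
E
```

```text
scene [ 953.66802346 -404.46527967  855.19827773] [-2.34877778 -0.96711398  0.30648259] 578.0457568422123
side [ 235.54695204 -591.08253145  755.47057961] [-2.30560462  0.61521508 -0.22562787] 615.2310905072384
wrist [ 88.17883118 622.64225857 383.51877116] [2.32247279 1.81519452 0.21422423] 340.12746111799567
{'t': 0.15, 'q': array([ 1.23152425e+00,  4.94053974e-01,  1.34593821e+00, -7.20856003e-06,
        1.30252563e+00, -9.54934295e-02]), 'joint_velocities': array([-4.50773519e-04, -2.90802267e-03, -1.83715721e-03, -6.13603682e-05,
        1.46234816e-03,  1.53089660e-03]), 'joint_efforts': array([ 2.40838097e-03, -8.79193354e+01, -3.82047701e+01,  7.08932849e-02,
        5.01872809e-02, -1.24130283e-04]), 'tool_pos': array([150.81773892, 606.42763822, 404.28389793]), 'orientation': array([-3.81952664e-01, -3.11809293e+00,  1.42131628e-03]), 'wrist_force': array([ 0.72883644, -0.51100436,  0.14360738]), 'moment': array([-0.00372573, -0.06199048, -0.00482093]), 'grip_force': 0.0, 'gripper_width': 91.45521638850812}
```

View pics/scene0.png

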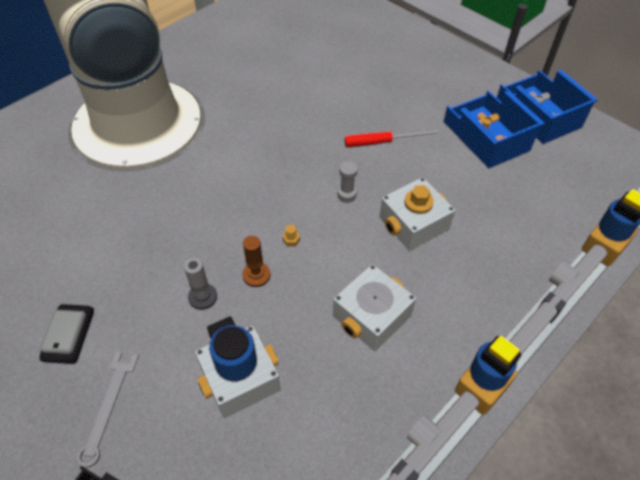

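View pics/side0.png

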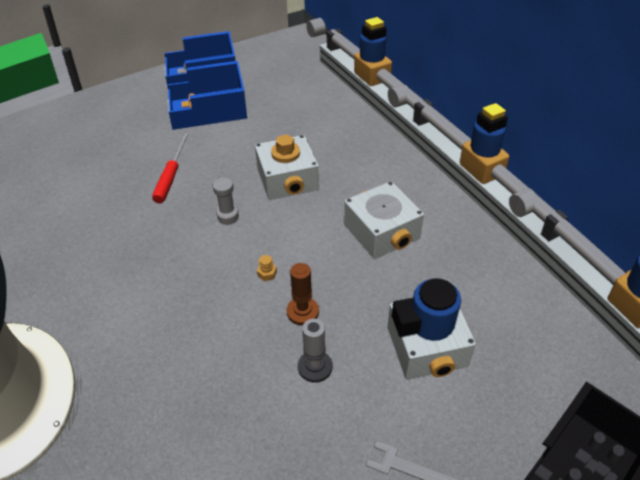

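The scene and side pictures show the grey marker (wide foot) with its sleeve top at about scene (195,265) and side (314,326). The brown look-alike is beside it. The waisted driver is at scene (348,180), and the bare block's dot is at scene (375,297) and side (384,206).

Run:
```python
from h import *
S,D=load("pics/scene0.png"),load("pics/side0.png")
def tri(a,b):
    A=[];B=[]
    for c,p in((S,a),(D,b)):
        o,d=ray(c,*p); d/=np.linalg.norm(d); P=np.eye(3)-np.outer(d,d); A.append(P);B.append(P@o)
    return np.linalg.solve(sum(A),sum(B))
def P(n,a,b,z): print(n,tri(a,b).round(1),onz(S,*a,z).round(1),onz(D,*b,z).round(1))
# dot: darkest-refined / circle by adaptive window
P("dot",(375,297),(384,206),60)
P("markertop",(194.5,265),(314,326),100)
P("foot",(202,296),(315,366),10)
P("brown top",(252,242),(301,270),100)
P("driver top",(348,169),(223,185),80)
P("nut top",(291,229),(266,259),25)
P("motor top",(233,343),(438,294),128)
for n,a in(("S",S),("D",D)):
    cs={"S":[(333,301),(372,267),(414,299),(376,326)],"D":[(345,208),(394,184),(422,215),(377,237)]}[n]
    q=[onz(a,*p,60) for p in cs]; print(n,[x.round(0)[:2] for x in q],[np.linalg.norm(q[i]-q[(i+1)%4]).round(0) for i in range(4)])
```

```text
dot [ 6.803e+02 -3.000e-01  6.250e+01] [679.    1.9  60. ] [681.9   0.8  60. ]
markertop [ 451.7 -175.9  100.1] [ 451.5 -175.6  100. ] [ 451.8 -176.2  100. ]
foot [ 449.8 -178.3    7. ] [ 451.5 -179.    10. ] [ 448.9 -180.2   10. ]
brown top [482.6 -82.7 100.7] [481.7 -81.6 100. ] [483.  -83.1 100. ]
driver top [467.1 163.9  78.6] [468.1 162.6  80. ] [466.6 162.6  80. ]
nut top [470.   13.6  37. ] [462.8  20.   25. ] [474.   23.5  25. ]
motor top [ 609.9 -227.3  122.3] [ 612.1 -227.7  128. ] [ 606.5 -231.5  128. ]
S [array([636., -51.]), array([637.,  42.]), array([726.,  43.]), array([715., -36.])] [np.float64(93.0), np.float64(89.0), np.float64(80.0), np.float64(80.0)]
D [array([624.,  29.]), array([727.,  38.]), array([723., -48.]), array([633., -52.])] [np.float64(104.0), np.float64(86.0), np.float64(91.0), np.float64(82.0)]
```

Emit:
{"api": "drive_tool", "payload": {
  "increments": [
    [[-0.246,-0.158,0,0,0,0],[-0.246,-0.158,0,0,0,0],[-0.246,-0.158,0,0,0,0],[-0.246,-0.158,0,0,0,0],[-0.246,-0.158,0,0,0,0],[-0.246,-0.158,0,0,0,0],[-0.246,-0.158,0,0,0,0],[-0.246,-0.158,0,0,0,0],[-0.246,-0.158,0,0,0,0],[-0.246,-0.158,0,0,0,0],[-0.246,-0.158,0,0,0,0],[-0.246,-0.158,0,0,0,0]]
  ],
  "claw": -1
}}

```text
t: 1.15
tool_pos: [440.6, 298.7, 404.7]
orientation: [-0.382, -3.118, 0.0]
wrist_force: [1.2, 1.3, -0.3]
gripper_width: 91.3
grip_force: 0.0
```

Emit:
{"api": "drive_tool", "payload": {
  "increments": [
    [[-0.075,-0.273,0,0,0,0],[-0.075,-0.273,0,0,0,0],[-0.075,-0.273,0,0,0,0],[-0.075,-0.273,0,0,0,0],[-0.075,-0.273,0,0,0,0],[-0.075,-0.273,0,0,0,0],[-0.075,-0.273,0,0,0,0],[-0.075,-0.273,0,0,0,0],[-0.075,-0.273,0,0,0,0],[-0.075,-0.273,0,0,0,0],[-0.075,-0.273,0,0,0,0],[-0.075,-0.273,0,0,0,0],[-0.075,-0.273,0,0,0,0],[-0.075,-0.273,0,0,0,0],[0,0,0,0,0,0],[0,0,0,0,0,0]]
  ]
}}

```text
t: 2.48
tool_pos: [451.1, -176.8, 404.5]
orientation: [-0.386, -3.117, -0.0]
wrist_force: [0.5, 1.2, 0.9]
gripper_width: 90.8
grip_force: 0.0
```

Run:
```python
from h import *
c=snap("wrist","pics/w1.png"); s=get_state(); print(s["t"],s["q"],s["tool_pos"],s["orientation"])
```

```text
2.5333 [-4.94792700e-01  2.96919639e-01  1.68258584e+00  1.80480486e-04
  1.16283243e+00 -1.82029155e+00] [ 451.07254563 -175.62822359  404.4640886 ] [-3.84381209e-01 -3.11735012e+00 -6.67910107e-04]
```

View pics/w1.png

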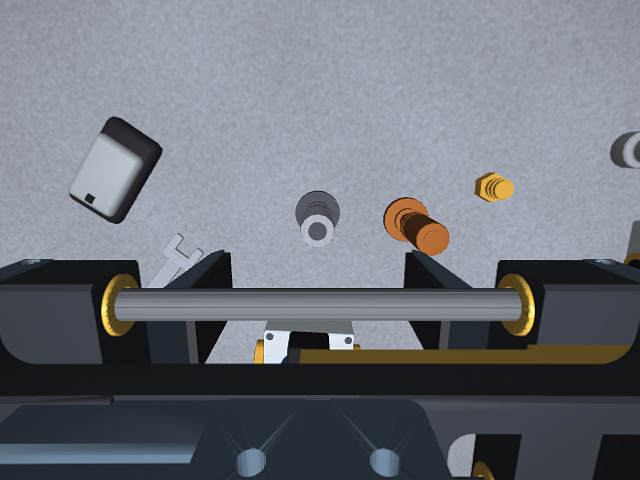

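The wrist view shows the marker centred between the fingers, sleeve top at about (317,231) and foot at (317,210). The brown look-alike is to the right, clear of the finger.

Run:
```python
from h import *
c=load("pics/w1.png")
print(onz(c,317,231,100),onz(c,317,211,10),onz(c,431,236,100))
```

```text
[ 449.87066033 -176.19212233  100.        ] [ 447.26337113 -175.65290724   10.        ] [478.03394245 -82.4799036  100.        ]
```

Emit:
{"api": "drive_tool", "payload": {
  "increments": [
    [[0,0,0.25,0,0,0],[0,0,0.25,0,0,0],[0,0,0.25,0,0,0],[0,0,0.25,0,0,0],[0,0,0.1,0,0,0],[0,0,0.1,0,0,0],[0,0,0.1,0,0,0],[0,0,0.033,0,0,0],[0,0,0,0,0,0],[0,0,0,0,0,0],[0,0,0,0,0,0]]
  ]
}}

```text
t: 3.45
tool_pos: [451.5, -175.0, 245.5]
orientation: [0.381, 3.117, -0.001]
wrist_force: [0.3, -1.1, 0.4]
gripper_width: 91.4
grip_force: 0.0
```

Emit:
{"api": "drive_tool", "payload": {
  "increments": [
    [[0,0,0,0,0,0],[0,0,0,0,0,0],[0,0,0,0,0,0],[0,0,0,0,0,0],[0,0,0,0,0,0],[0,0,0,0,0,0],[0,0,0,0,0,0],[0,0,0,0,0,0],[0,0,0,0,0,0],[0,0,0,0,0,0],[0,0,0,0,0,0],[0,0,0,0,0,0]]
  ],
  "claw": 1,
  "grip_force": 40
}}

```text
t: 4.45
tool_pos: [451.3, -175.3, 244.8]
orientation: [0.382, 3.118, -0.0]
wrist_force: [-0.0, -1.4, 0.8]
gripper_width: 29.3
grip_force: 40.0
```

Emit:
{"api": "drive_tool", "payload": {
  "increments": [
    [[0,0,-0.05,0,0,0],[0,0,-0.15,0,0,0],[0,0,-0.2,0,0,0],[0,0,-0.2,0,0,0],[0,0,-0.2,0,0,0],[0,0,-0.2,0,0,0],[0,0,-0.15,0,0,0],[0,0,-0.1,0,0,0],[0,0,0,0,0,0]]
  ]
}}

```text
t: 5.2
tool_pos: [451.5, -175.3, 397.2]
orientation: [0.382, 3.115, -0.002]
wrist_force: [-0.3, -0.7, -3.0]
gripper_width: 29.3
grip_force: 40.0
```

Emit:
{"api": "drive_tool", "payload": {
  "increments": [
    [[-0.062,0.079,0,0,0,0],[-0.125,0.158,0,0,0,0],[-0.125,0.158,0,0,0,0],[-0.125,0.158,0,0,0,0],[-0.125,0.158,0,0,0,0],[-0.125,0.158,0,0,0,0],[-0.125,0.158,0,0,0,0],[-0.125,0.158,0,0,0,0],[-0.125,0.158,0,0,0,0],[-0.125,0.158,0,0,0,0],[-0.125,0.158,0,0,0,0],[-0.125,0.158,0,0,0,0],[-0.062,0.079,0,0,0,0],[0,0,0,0,0,0],[0,0,0,0,0,0]]
  ]
}}

```text
t: 6.45
tool_pos: [680.9, 3.1, 392.8]
orientation: [-0.38, -3.116, 0.0]
wrist_force: [-0.4, 0.5, -4.2]
gripper_width: 29.8
grip_force: 40.0
```

Run:
```python
from h import *
a=snap("scene","pics/s2.png");b=snap("side","pics/d2.png");c=snap("wrist","pics/w2.png"); s=get_state(); print(s["t"],s["tool_pos"],s["orientation"])
I=[cv2.resize(a["image"][120:400,230:510],(500,500)),cv2.resize(c["image"][60:460,160:480],(400,500))]
I=[cv2.resize(x,(400,500)) for x in I]
cv2.imwrite("pics/m2.png",np.hstack(I)[:,:,::-1])
```

```text
6.6 [680.24286135   1.88549644 394.02897374] [-3.82426124e-01 -3.11673102e+00  2.57496903e-04]
```

View pics/w2.png

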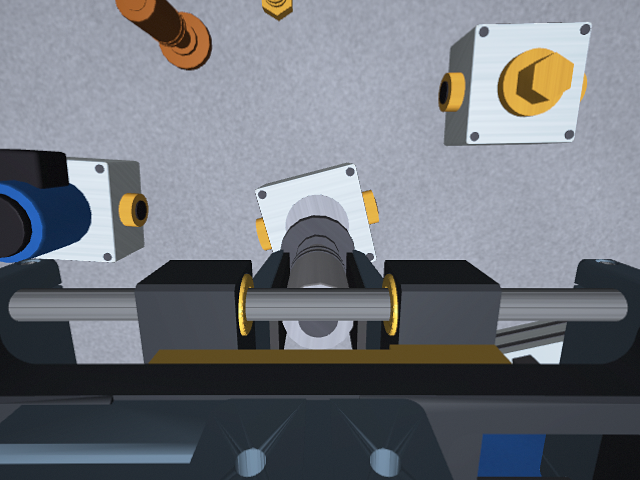

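View pics/d2.png

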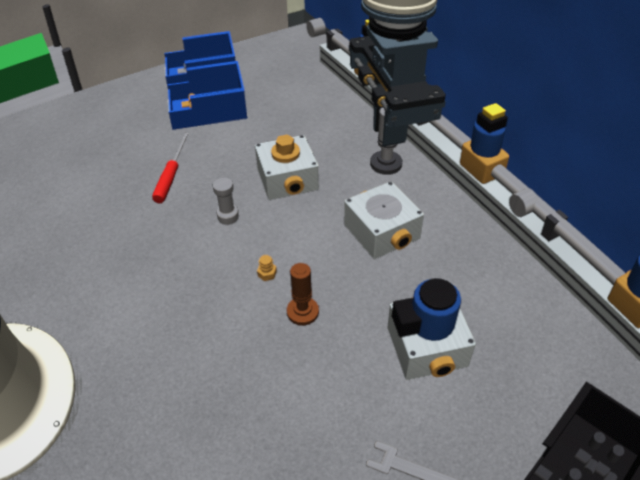

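The wrist view shows the spot peeking out around the foot at x≈286–349, in line with the fingers. The side view shows the marker upright at about (386,160), above the block.

Emit:
{"api": "drive_tool", "payload": {
  "increments": [
    [[0,0,0.1,0,0,0],[0,0,0.15,0,0,0],[0,0,0.15,0,0,0],[0,0,0.1,0,0,0],[0,0,0.05,0,0,0],[0,0,0.05,0,0,0],[0,0,0.05,0,0,0],[0,0,0,0,0,0],[0,0,0,0,0,0]]
  ]
}}

```text
t: 7.35
tool_pos: [680.8, 2.1, 317.0]
orientation: [0.382, 3.118, 0.0]
wrist_force: [-0.4, -0.5, -3.4]
gripper_width: 29.4
grip_force: 40.0
```

Run:
```python
from h import *
c=load("pics/w2.png"); print("corners",[onz(c,*p,60).round(0) for p in((257,187),(352,163),(375,260))])
a=snap("scene","pics/s3.png");b=snap("side","pics/d3.png"); s=get_state(); print(s["t"],s["tool_pos"],s["orientation"])
I=[cv2.resize(a["image"][200:360,315:435],(390,520),interpolation=2),cv2.resize(b["image"][130:270,331:436],(390,520),interpolation=2)]
cv2.imwrite("pics/m3.png",np.hstack(I)[:,:,::-1])
```

```text
corners [array([632., -42.,  60.]), array([632.,  47.,  60.]), array([726.,  48.,  60.])]
7.45 [680.97195905   2.09818041 317.42464059] [3.81835593e-01 3.11718702e+00 7.96037782e-05]
```

View pics/m3.png

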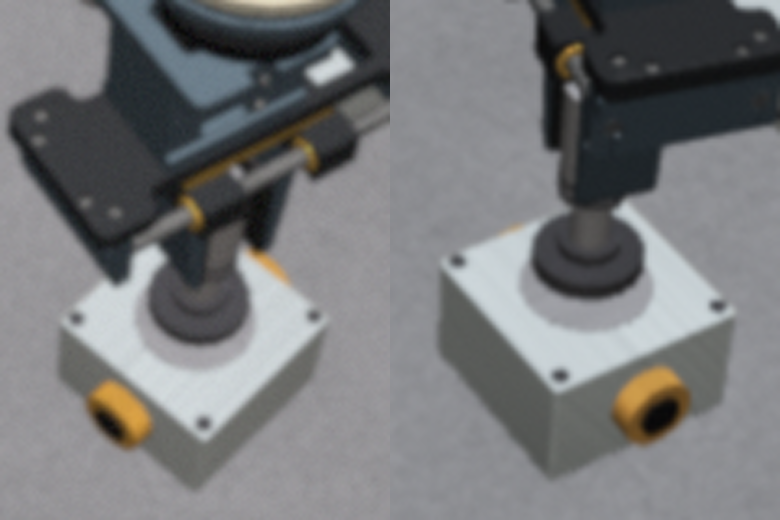

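Both crops show the foot hovering about 12 mm up, concentric with the round spot. Next I'll go down to contact.

Emit:
{"api": "drive_tool", "payload": {
  "increments": [
    [[0,0,0.05,0,0,0],[0,0,0.03,0,0,0],[0,0,0.02,0,0,0],[0,0,0.02,0,0,0],[0,0,0,0,0,0],[0,0,0,0,0,0]]
  ]
}}

```text
t: 7.95
tool_pos: [680.7, 2.1, 302.6]
orientation: [0.382, 3.118, -0.0]
wrist_force: [-3.4, -0.3, 4.0]
gripper_width: 29.2
grip_force: 40.0
```

Emit:
{"api": "drive_tool", "payload": {
  "increments": [
    [[0,0,0.015,0,0,0],[0,0,0.015,0,0,0],[0,0,0,0,0,0],[0,0,0,0,0,0]]
  ]
}}

```text
t: 8.28
tool_pos: [680.8, 2.0, 299.4]
orientation: [0.382, 3.118, -0.0]
wrist_force: [-4.3, -0.5, 8.9]
gripper_width: 29.5
grip_force: 40.0
```

Emit:
{"api": "drive_tool", "payload": {
  "increments": [
    [[0,0,0.012,0,0,0],[0,0,0.012,0,0,0],[0,0,0,0,0,0],[0,0,0,0,0,0]]
  ]
}}

```text
t: 8.62
tool_pos: [680.7, 2.0, 296.3]
orientation: [0.382, 3.118, -0.0]
wrist_force: [-3.8, -0.7, 5.5]
gripper_width: 29.7
grip_force: 40.0
```

Emit:
{"api": "drive_tool", "payload": {
  "increments": [
    [[0,0,0.012,0,0,0],[0,0,0.012,0,0,0],[0,0,0,0,0,0],[0,0,0,0,0,0]]
  ]
}}

```text
t: 8.95
tool_pos: [680.7, 2.0, 293.7]
orientation: [0.382, 3.118, -0.0]
wrist_force: [-5.0, -0.9, 9.6]
gripper_width: 29.3
grip_force: 40.0
```

The force fell from 8.9 N to 5.5 N, so the spring tripped. Now I'll let the sleeve up.

Emit:
{"api": "drive_tool", "payload": {
  "increments": [
    [[0,0,-0.02,0,0,0],[0,0,-0.02,0,0,0],[0,0,-0.02,0,0,0],[0,0,-0.02,0,0,0],[0,0,-0.01,0,0,0],[0,0,0,0,0,0],[0,0,0,0,0,0],[0,0,0,0,0,0]]
  ]
}}

```text
t: 9.62
tool_pos: [680.8, 2.1, 303.7]
orientation: [0.382, 3.118, 0.0]
wrist_force: [-1.4, -1.2, 2.7]
gripper_width: 29.6
grip_force: 40.0
```

Emit:
{"api": "drive_tool", "payload": {
  "increments": [
    [[0,0,-0.005,0,0,0],[0,0,0,0,0,0]]
  ],
  "grip_force": 5
}}

```text
t: 9.78
tool_pos: [680.8, 2.0, 304.4]
orientation: [0.382, 3.118, -0.0]
wrist_force: [-1.0, -0.7, 1.2]
gripper_width: 30.2
grip_force: 5.0
```

Emit:
{"api": "drive_tool", "payload": {
  "increments": [
    [[0,0,0,0,0,0],[0,0,0,0,0,0],[0,0,0,0,0,0],[0,0,0,0,0,0],[0,0,0,0,0,0],[0,0,0,0,0,0],[0,0,0,0,0,0],[0,0,0,0,0,0],[0,0,0,0,0,0],[0,0,0,0,0,0],[0,0,0,0,0,0],[0,0,0,0,0,0]]
  ],
  "claw": -1
}}

```text
t: 10.78
tool_pos: [680.8, 2.1, 304.4]
orientation: [0.382, 3.118, -0.0]
wrist_force: [0.2, 0.1, 0.0]
gripper_width: 91.3
grip_force: 0.0
```

Emit:
{"api": "drive_tool", "payload": {
  "increments": [
    [[0,0,-0.1,0,0,0],[0,0,-0.2,0,0,0],[0,0,-0.2,0,0,0],[0,0,-0.2,0,0,0],[0,0,-0.2,0,0,0],[0,0,-0.1,0,0,0],[0,0,0,0,0,0],[0,0,0,0,0,0]]
  ]
}}

```text
t: 11.45
tool_pos: [680.7, 2.1, 425.6]
orientation: [0.382, 3.116, 0.0]
wrist_force: [-0.2, -0.2, -0.1]
gripper_width: 91.0
grip_force: 0.0
```

Run:
```python
from h import *
a=snap("scene","pics/s4.png");b=snap("side","pics/d4.png"); s=get_state(); print(s["t"],s["tool_pos"],s["gripper_width"],s["wrist_force"])
I=[cv2.resize(a["image"][200:360,315:435],(390,520),interpolation=2),cv2.resize(b["image"][130:270,331:436],(390,520),interpolation=2)]
cv2.imwrite("pics/m4.png",np.hstack(I)[:,:,::-1])
```

```text
11.55 [680.47984926   2.10291276 423.81372202] 91.4009499480318 [-0.57692862 -0.01042277 -0.11048674]
```

View pics/m4.png

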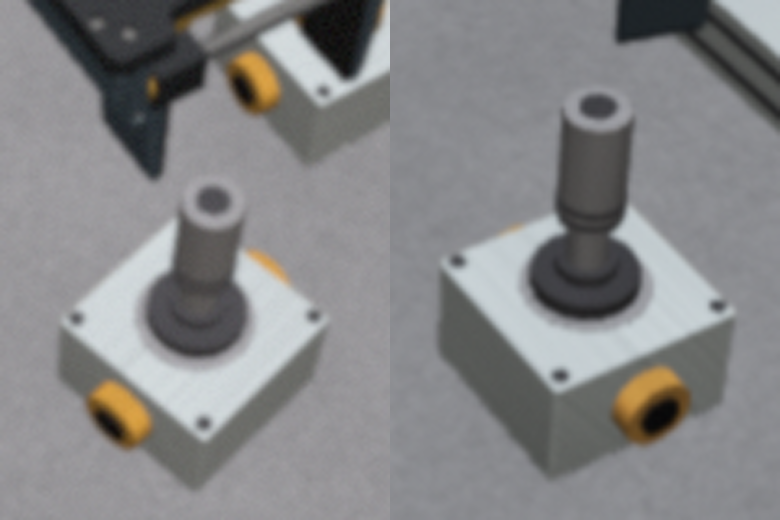

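The crops show the marker upright, concentric with the spot, sleeve up and the gripper clear.

```bash
python3 -c "
from rig import *
print(close_job())"
```

```text
the job is handed in; nothing more can be done
None
```

The marker tripped on the middle of the bare valve body (press force dropped from 8.9 to 5.5 N), now stands there released and upright with its sleeve up, the driver was left alone, and the job is handed in; no verdict was returned.

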